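# Hold a glue block in the corner of a specimen drawer

### The arm

A 7-joint arm with a two-finger parallel gripper is mounted at the origin on the work surface. World frame = base frame: x ahead of the robot, y to its left, z up, the work surface at z = 0. Lengths are in m, angles in rad, forces in N, time in s.
With the tool pointing down it reaches from about 0.4 to 0.85 m from the base axis. Payload 10.4 kg.
Tool frame: the origin (TCP) lies at the very end of the fingers, on their centre line; the grasp point (between the pads) lies 19 mm behind it; z points along the fingers, x is the direction in which the jaws open and shut, and the axes are right-handed (so a half turn about z gives the same grasp; the last joint's range is limited). The gripper opens to 87 mm and grips with 3 to 60 N. Pads are 19 mm wide; open, the fingers measure 117 mm over their backs; the gripper's body (75 mm by 190 mm) begins 51 mm behind the grasp point.
Start: joints at [-1.207, 0.332, -0.065, 1.46, 0.022, 1.35, -0.088], TCP at [0.236, 0.579, 0.223] pointing down, gripper open.
Joint ranges: [-2.6, 2.6], [-0.5, 2.12], [-1.47, 1.34], [0.16, 2.42], [-1.27, 4.41], [0.06, 2.06], [-2.6, 2.6]. Speed limits (rad/s): [2.22, 2.22, 2.79, 2.79, 3.14, 3.14, 3.14].

### API

Orientations are given as a unit quaternion [x, y, z, w].
In Python, from bench import r gives the robot as it stands. The module is installed in compiled form; this text tells all that it offers.
- The arm moves only by the tool carry_out, never from a script. Its argument "commands" is a list that holds one entry, the list of rows, each a list of 7 numbers: the closure in counts, from 0 (fully open) to 255 (shut), then the shift along the tool's x, y, z in units of 25 mm (1.0 is 25 mm), then the turn, a rotation vector about the tool's x, y, z in units of 5 degrees (1.0 is 5 degrees). A call has 1 to 12 rows; each row is the pose to reach, as a shift and turn from the pose measured when the call began, along the tool's axes at that moment; what a row does not reach only later rows make up. A row lasts 1/8 s, in which the tool goes at most 62.5 mm and 10.7 degrees, less where a joint would pass 70% of its speed; a pose out of reach is approached as far as the arm can. A call with a gripper value outside its range is refused whole. The fingers move at their own pace and stop on an object; "grip_force" is the grip in N (left out, the last holds). Time passes only in rows, so rows that repeat a pose let the fingers close. It gives the time, the measured TCP pose, the force and the opening at its end, in the units of the state.
- r.read_state(): the state, without advancing time (a new reading comes with each control period).
- r.camera(name): name is "scene" or "top" or "wrist"; returns the picture (420x560x3 uint8, blue, green, red); there is no depth.
- r.camera_info(name): a dict with "fx", "fy", "cx", "cy" (pixels), "origin" and "rotation" of the camera in the world. Camera axes: x right, y down, z forward; pixel columns grow to the right and rows downward; lengths in m; the calibration is good to about 2 mm. A picture is of the moment at which its call begins: read the wrist's pose just before it. camera_info takes no time and is no camera call; for the wrist camera it gives the pose at the moment of the call.
- r.close_job(): hands the job in, once; it reports no verdict.
The state is a dict: "time": time; "joint_positions": joint angles; "joint_vel": joint speeds; "joint_torque": joint torques, N m; "ee_pos": TCP position; "eef_rot": TCP orientation; "ft_force": force on the tool from outside, world axes, zero at the start; "torque": the same for the moment, N m; "width": finger opening in m.
Only numpy, scipy, OpenCV 4.12 (cv2) and the standard library are available. Lean on these libraries where they do the work, as an engineer would, in place of code of your own. Each camera call takes 0.05 s, during which the arm holds its last target.

### The job

Start the bench timer by pressing its plunger down to its stop. Then set the bevelled wooden glue block in the corner of the half-built drawer (lying flat on the bottom, its tall back flush along the long rail and bevel facing away from it, its end up against the short rail) and press it firmly, at about 15 to 20 N, with one diagonal push on the bevel, against the bottom and the long rail together; finish while still holding that push. Leave the square offcut, the glue bottle, the jar and the specimen tray where they are.

Things in the scene. Friction and masses are not known exactly. Their poses are not given: they have to be found in the camera images.
- drawer: Half-built specimen drawer, fixed, rigid, 220 (x) by 260 mm (y). Origin: centre of its underside (table). White bottom, upper face at z = 10 mm. Two wooden rails only, 12 mm thick, tops at z = 60 mm: long rail on the +x side, inner face at x = +98 mm; short rail on the -y side, inner face at y = -118 mm. The -x side (towards the robot) and +y side are open. The rails meet in the corner to use.
- drawer_bottom: The drawer's bottom panel; origin and axes as drawer.
- drawer_rail: The drawer's long rail; origin and axes as drawer.
- block: Loose bevelled glue block, plain wood, 90 to 180 g, 40 (x) by 110 (y) by 44 mm high, on the table left or right of the drawer. Origin: centre of its underside. Back (+x face) upright over all 44 mm; front (-x face) upright for 24 mm, then a 45 degree bevel leaning back to the top at x = 0. Well placed, its axes agree with the drawer's and its origin is at (78, -63, 10) mm in the drawer's frame.
- block_bevel (a point): Centre of the block's bevel: 10 mm towards -x and 34 mm up from the block's origin; axes as the block's.
- timer: Bench timer, fixed to the table left or right of the drawer (the side where the block is not): grey box 84 by 84 by 36 mm with a plunger standing on the centre of its top. Origin: centre of its underside.
- timer_top (a point): Centre of the upper face of the timer's plunger head, a flat black disc 32 mm across, 62 mm above the table when up. It moves with the plunger.
- timer_plunger (a joint): How far the plunger is pressed, in m: 0 up, 0.010 at its stop. Moves straight down; the spring takes 3 N to start and 7 N at the stop and returns the plunger when let go.
- offcut: Bystander: plain square wooden offcut without a bevel, 40 by 100 (its y) by 40 mm high, far left. Origin: centre of its underside.
- glue: Bystander: small white glue bottle with a pointed nozzle, 38 mm across, 78 mm high, beyond the drawer. Origin: centre of its underside.
- jar: Bystander: lidded glass jar, 52 mm across, 70 mm high, beyond the drawer. Origin: centre of its underside.
- tray: Bystander: white open tray of specimens, 75 by 110 (its y) by 22 mm high, far right. Origin: centre of its underside.
Mind the look-alikes: they are no part of the job. Of the things like the timer, leave any that is green; of the rest the smaller one is meant.

How it is judged:
By the outcome, as a careful person would: the job done as asked, in the order asked, and still so for the second after the job is handed in, while the arm keeps its last pose, push and grip.
It also fails if it takes over 70 s, if anything falls off the work surface, if the arm or the gripper's body presses on something with over 40 N, if the wrist force passes 120 N, or if a joint passes its speed limit or range.

## Working session

There is one attempt and no reset: what is moved stays moved. The work goes in short steps, Python scripts to look and compute and a tool call to move; the robot and the scene stay as the last step left them, time stands still between calls to the robot, and variables do not carry over. Pictures are saved under pics/ and viewed, and the job is handed in when it is done.

Besides the shell and the picture viewer there is one more tool, called after "Call:" as name(argument=value, ...) on one line, values as JSON. carry_out: Moves the arm, as the interface text tells. Its arguments: {"type":"object","properties":{"commands":{"type":"array"},"grip_force":{"type":"number"}},"required":["commands"]}

```bash
mkdir -p pics; ls; python3 - <<'E'
from bench import r
import cv2, numpy as np
s=r.read_state()
for k,v in s.items(): print(k,np.round(v,4))
for n in ("scene","top","wrist"):
    i=r.camera_info(n); print(n,{k:np.round(v,4).tolist() for k,v in i.items()})
    cv2.imwrite(f"pics/a_{n}.png",r.camera(n))
E
```

```text
pics
time 0.0
joint_positions [-1.2066  0.3329 -0.0647  1.4609  0.0216  1.3499 -0.0885]
joint_vel [-0.0017  0.0006  0.001   0.001   0.0006 -0.0014  0.0014]
joint_torque [ 2.00000e-04 -6.23238e+01  2.53000e-02 -3.89924e+01 -6.11000e-02
  3.93000e-02  1.00000e-04]
ee_pos [0.2356 0.5785 0.2218]
eef_rot [ 8.298e-01  5.580e-01 -5.000e-04  4.000e-04]
ft_force [ 0.865   0.3774 -0.565 ]
torque [ 0.0219 -0.0633  0.0231]
width 0.0868
scene {'fx': 482.5573, 'fy': 482.5573, 'cx': 280.264, 'cy': 208.3913, 'origin': [1.3921, 0.6801, 1.023], 'rotation': [0.3611, 0.8382, -0.3719, -0.1693]}
top {'fx': 448.5298, 'fy': 448.5298, 'cx': 285.3339, 'cy': 210.6139, 'origin': [0.4247, -0.0481, 1.1974], 'rotation': [-0.6989, 0.7119, -0.0469, 0.0508]}
wrist {'fx': 303.9845, 'fy': 303.9845, 'cx': 278.0563, 'cy': 212.0409, 'origin': [0.1735, 0.6038, 0.3845], 'rotation': [0.8236, 0.5535, 0.0689, 0.1031]}
```

View pics/a_top.png

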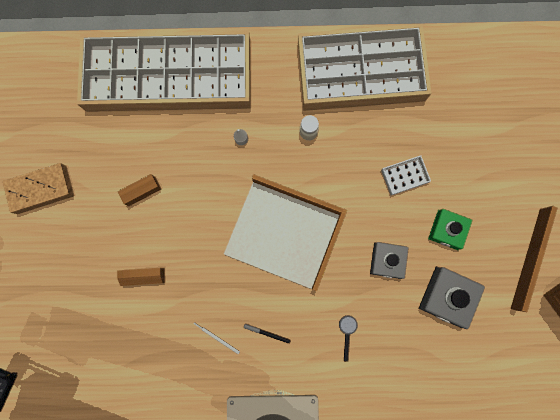

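View pics/a_scene.png

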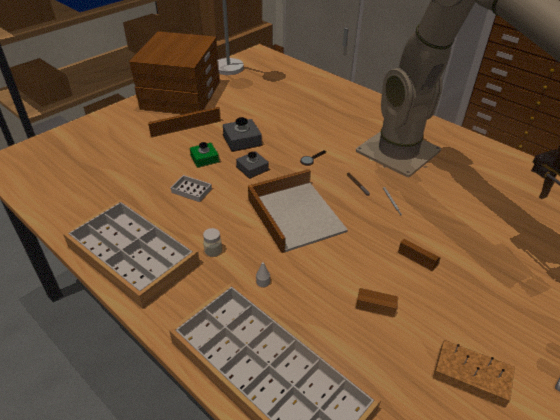

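View pics/a_wrist.png

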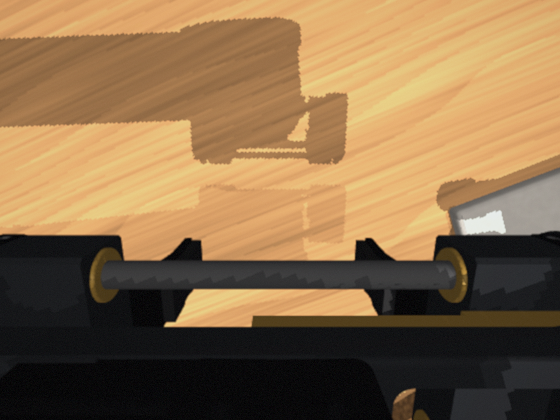

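Timer-like things in the top view are green (452,229), grey small (389,260) and grey large (452,297). The small grey one fits, because green is excluded and it is the smaller of the rest. Wooden pieces are at (139,190) and (141,276). I'll enlarge to tell the bevelled one from the offcut.

```bash
python3 - <<'E'
import cv2, numpy as np
t=cv2.imread("pics/a_top.png"); s=cv2.imread("pics/a_scene.png")
def c(im,x0,y0,x1,y1,w=400,h=300): return cv2.resize(im[y0:y1,x0:x1],(w,h),interpolation=cv2.INTER_CUBIC)
A=np.vstack([np.hstack([c(t,100,165,180,225),c(t,100,245,180,305)]),np.hstack([c(s,340,270,420,330),c(s,380,225,460,285)])])
cv2.imwrite("pics/b_blocks.png",A)
B=np.hstack([c(t,360,200,500,340,400,400),c(s,180,110,280,210,400,400)])
cv2.imwrite("pics/b_timers.png",B)
E
```

```text
(no output)
```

View pics/b_blocks.png

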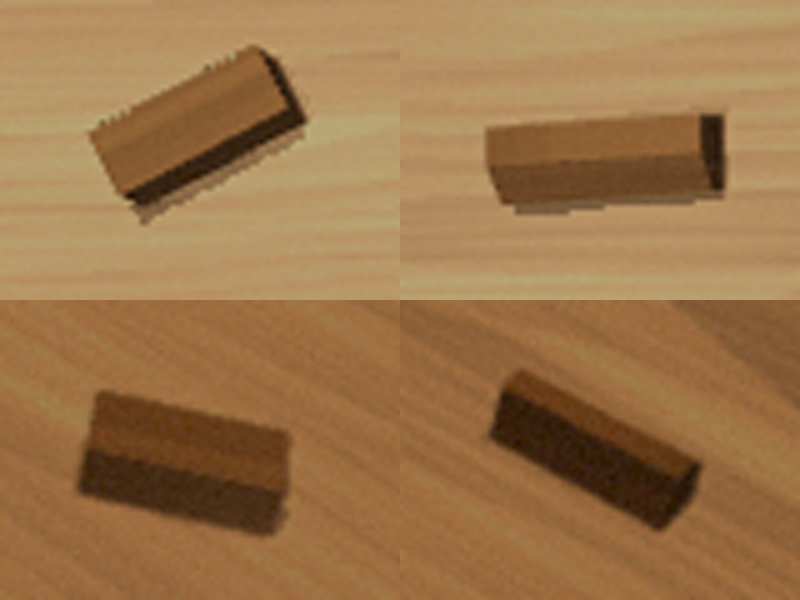

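View pics/b_timers.png

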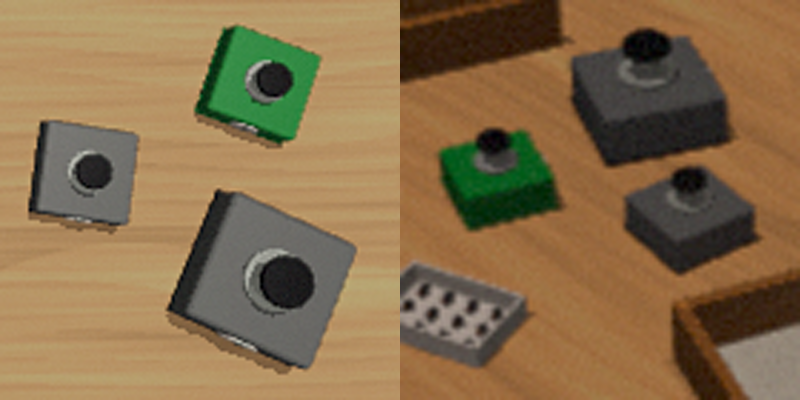

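The enlarged crop shows that (141,276) is the bevelled block: a narrow top face on the far side and a sloping bevel towards the robot. (139,190) is the square offcut. Next I measure the drawer, block and timer.

```bash
cat > h.py <<'E'
import cv2, numpy as np
from scipy.spatial.transform import Rotation as R
def ray(i,u,v):
    d=np.array([(u-i['cx'])/i['fx'],(v-i['cy'])/i['fy'],1.0])
    q=np.array(i['rotation']); Rm=R.from_quat(q).as_matrix() if q.size==4 else q
    return np.array(i['origin']),Rm@d
def plane(i,u,v,z):
    o,d=ray(i,u,v); return o+d*(z-o[2])/d[2]
def proj(i,p):
    q=np.array(i['rotation']); Rm=R.from_quat(q).as_matrix() if q.size==4 else q
    c=Rm.T@(np.array(p)-np.array(i['origin'])); return np.array([i['fx']*c[0]/c[2]+i['cx'],i['fy']*c[1]/c[2]+i['cy']])
def big(m):
    cs,_=cv2.findContours(m.astype(np.uint8),cv2.RETR_EXTERNAL,cv2.CHAIN_APPROX_NONE)
    return max(cs,key=cv2.contourArea)
E
python3 - <<'E'
from h import *
from bench import r
t=cv2.imread("pics/a_top.png"); it=r.camera_info("top")
hsv=cv2.cvtColor(t,cv2.COLOR_BGR2HSV)
for p in [(285,240),(300,196),(330,250),(389,250),(391,260),(140,273),(140,281),(140,295),(389,275)]:
    print(p,hsv[p[1],p[0]])
roi=np.zeros(t.shape[:2],bool); roi[165:300,215:355]=1
m=roi&(hsv[...,1]<50)&(hsv[...,2]>130)
c=big(m); print("white area",cv2.contourArea(c))
q=cv2.approxPolyDP(c,6,True)[:,0]; print(q.tolist())
for a in q: print(a,plane(it,*a,0.010).round(4))
# timer plunger head: dark
roi[:]=0; roi[240:285,365:412]=1
m=roi&(hsv[...,2]<45); c=big(m)
(x,y),rad=cv2.minEnclosingCircle(c); print("plunger",x,y,rad,plane(it,x,y,0.062).round(4), 'diam mm',2*rad/448.5*(1.197-.062)*1000)
rr=cv2.minAreaRect(big(roi&(hsv[...,1]<40)&(hsv[...,2]<135))); print("box",rr,plane(it,*rr[0],.036).round(4))
E
```

```text
(285, 240) [ 38  20 188]
(300, 196) [ 15 158 170]
(330, 250) [ 15 164 143]
(389, 250) [ 20  13 117]
(391, 260) [ 8 26 40]
(140, 273) [ 15 164 140]
(140, 281) [ 15 168 105]
(140, 295) [ 16 118 180]
(389, 275) [20  8 97]
white area 6874.5
[[253, 182], [224, 253], [311, 287], [337, 215]]
[253 182] [0.6697 0.0428 0.01  ]
[224 253] [0.4802 0.1209 0.01  ]
[311 287] [ 0.3876 -0.1064  0.01  ]
[337 215] [ 0.5757 -0.1806  0.01  ]
plunger 392.5 259.5 6.041623115539551 [ 0.4538 -0.3104  0.062 ] diam mm 30.578560696264837
box ((388.8683166503906, 260.2642517089844), (34.03581619262695, 33.67837905883789), 6.842772960662842) [ 0.4526 -0.307   0.036 ]
```

```bash
python3 - <<'E'
from h import *
from bench import r
t=cv2.imread("pics/a_top.png"); it=r.camera_info("top")
K=6
def up(a): return cv2.resize(a,None,fx=K,fy=K,interpolation=cv2.INTER_CUBIC)
T=up(t); hsv=cv2.cvtColor(T,cv2.COLOR_BGR2HSV).astype(int)
H,W=hsv.shape[:2]
def roi(x0,y0,x1,y1):
    m=np.zeros((H,W),bool); m[y0*K:y1*K,x0*K:x1*K]=1; return m
un=lambda p:(np.asarray(p,float)+.5)/K-.5
# drawer
c=big(roi(215,165,355,300)&(hsv[...,1]<90)&(hsv[...,2]>120))[:,0]
q=cv2.approxPolyDP(c.reshape(-1,1,2),30,True)[:,0]; print(un(q).tolist())
P=np.array([plane(it,*un(a),.01) for a in q]); 
cw=np.array([plane(it,*un(a),.01)[:2] for a in c])
# line fit for each side
qs=P[:,:2]; L=[]
for k in range(len(q)):
    a,b=qs[k],qs[(k+1)%len(q)]; u=(b-a)/np.linalg.norm(b-a); n=np.array([-u[1],u[0]])
    s=(cw-a)@u; dd=np.abs((cw-a)@n); sel=(s>.02)&(s<np.linalg.norm(b-a)-.02)&(dd<.006)
    vx,vy,x0,y0=cv2.fitLine(cw[sel].astype(np.float32),cv2.DIST_HUBER,0,.001,.0001).ravel()
    L.append((np.array([x0,y0]),np.array([vx,vy]))); print('edge',a.round(4),b.round(4),'ang',np.degrees(np.arctan2(vy,vx)).round(2))
cr=[]
for k in range(len(L)):
    (p1,d1),(p2,d2)=L[k-1],L[k]
    s=np.linalg.solve(np.c_[d1,-d2],p2-p1); cr.append(p1+s[0]*d1)
cr=np.array(cr); print('corners',cr.round(4).tolist(),'sides',np.linalg.norm(cr-np.roll(cr,-1,0),axis=1).round(4))
# block
m=roi(110,258,172,294)&(hsv[...,2]<158)&(hsv[...,1]>135)
c=big(m); q=cv2.approxPolyDP(c,9,True)[:,0]
for a in q: print(un(a).round(1),'z44',plane(it,*un(a),.044).round(4)[:2],'z24',plane(it,*un(a),.024).round(4)[:2],'z0',plane(it,*un(a),0).round(4)[:2])
v=T[258*K:294*K,110*K:172*K].copy(); cv2.drawContours(v,[q.reshape(-1,1,2)-[110*K,258*K]],-1,(0,255,0),1)
cv2.imwrite("pics/c_block.png",cv2.resize(v,(744,432)))
E
```

```text
[[252.58333333333334, 181.58333333333334], [223.25, 253.58333333333334], [311.0833333333333, 288.4166666666667], [338.0833333333333, 215.08333333333334]]
edge [0.6709 0.0439] [0.4787 0.1229] ang -22.24
edge [0.4787 0.1229] [ 0.384  -0.1065] ang 67.65
edge [ 0.384  -0.1065] [ 0.5755 -0.1835] ang -22.39
edge [ 0.5755 -0.1835] [0.6709 0.0439] ang 67.61
corners [[0.6700000166893005, 0.045499999076128006], [0.47780001163482666, 0.12409999966621399], [0.3831999897956848, -0.10580000281333923], [0.5751000046730042, -0.18490000069141388]] sides [0.2077 0.2486 0.2076 0.2492]
[164.2 269.2] z44 [0.44   0.2688] z24 [0.4403 0.2743] z0 [0.4406 0.2809]
[159.9 267.2] z44 [0.4453 0.28  ] z24 [0.4456 0.2857] z0 [0.4461 0.2925]
[117.6 270.1] z44 [0.44   0.3882] z24 [0.4403 0.3958] z0 [0.4406 0.4049]
[116.6 277.2] z44 [0.4219 0.3902] z24 [0.4219 0.3978] z0 [0.4218 0.4069]
[120.1 285.4] z44 [0.4012 0.3806] z24 [0.4008 0.388 ] z0 [0.4003 0.3969]
[160.1 283.9] z44 [0.4032 0.2787] z24 [0.4028 0.2844] z0 [0.4024 0.2912]
[164.4 281.6] z44 [0.4089 0.2678] z24 [0.4086 0.2733] z0 [0.4082 0.2798]
```

View pics/c_block.png

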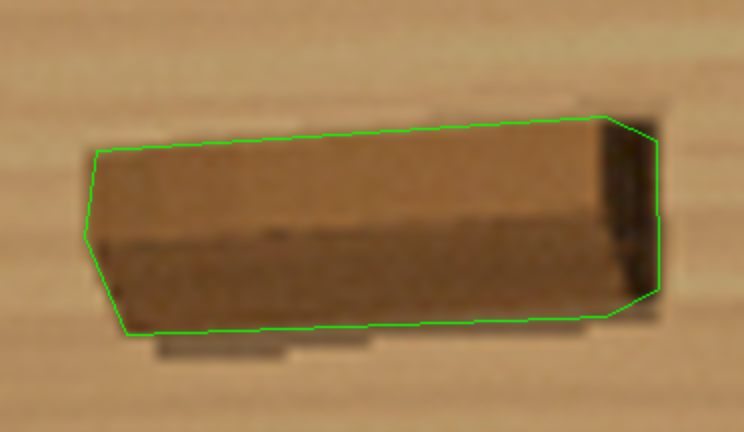

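```bash
cat > rel.py <<'E'
import sys
from h import *
from bench import r
def down(yaw,pitch=0):
    """tool down, tool x at yaw deg"""
    return R.from_euler('z',yaw,degrees=True)*R.from_euler('x',180,degrees=True)
def push(yaw_d,tilt=45,sgn=1):
    """tool z tilted by tilt from down towards drawer +x; tool x = sgn*drawer y"""
    a=np.radians(yaw_d); X=np.array([np.cos(a),np.sin(a),0]); Y=np.array([-np.sin(a),np.cos(a),0])
    t=np.radians(tilt); z=np.sin(t)*X-np.cos(t)*np.array([0,0,1]); x=sgn*Y
    return R.from_matrix(np.c_[x,np.cross(z,x),z])
def rel(p,Rt,s=None):
    s=s or r.read_state(); Rc=R.from_quat(s['eef_rot'])
    return np.round(Rc.inv().apply(np.array(p)-s['ee_pos'])/.025,2), np.round(np.degrees((Rc.inv()*Rt).as_rotvec())/5,2)
def st():
    s=r.read_state(); Rm=R.from_quat(s['eef_rot']).as_matrix()
    print('t',round(float(s['time']),2),'p',np.round(s['ee_pos'],4),'x',Rm[:,0].round(3),'z',Rm[:,2].round(3),'F',np.round(s['ft_force'],1),'w',round(float(s['width']),4),'q',np.round(s['joint_positions'],2))
E
python3 - <<'E'
from rel import *
st()
print(rel([.50,.05,.22],down(2.5))); print(rel([.4538,-.3104,.09],down(2.5))); print(rel([.4538,-.3104,.15],down(2.5)))
E
```

```text
t 0.15 p [0.2356 0.5786 0.222 ] x [ 0.377  0.926 -0.001] z [-0.    -0.001 -1.   ] F [-0.6  0.2 -0.8] w 0.0867 q [-1.21  0.33 -0.06  1.46  0.02  1.35 -0.09]
(array([-15.59,  17.77,   0.1 ]), array([1.000e-02, 1.000e-02, 1.307e+01]))
(array([-29.64,  21.49,   5.31]), array([1.000e-02, 1.000e-02, 1.307e+01]))
(array([-29.64,  21.49,   2.91]), array([1.000e-02, 1.000e-02, 1.307e+01]))
```

Call:
carry_out(commands=[[[255,-15.6,17.8,0.1,0,0,13],[255,-15.6,17.8,0.1,0,0,13],[255,-15.6,17.8,0.1,0,0,13],[255,-15.6,17.8,0.1,0,0,13],[255,-15.6,17.8,0.1,0,0,13],[255,-15.6,17.8,0.1,0,0,13],[255,-15.6,17.8,0.1,0,0,13],[255,-15.6,17.8,0.1,0,0,13],[255,-15.6,17.8,0.1,0,0,13],[255,-15.6,17.8,0.1,0,0,13],[255,-15.6,17.8,0.1,0,0,13],[255,-15.6,17.8,0.1,0,0,13]]], grip_force=20)

```text
time: 1.65
ee_pos: [0.5003, 0.0505, 0.2197]
eef_rot: [1.0, 0.025, -0.0, 0.0]
ft_force: [0.0, -0.2, -0.6]
width: 0.0002
```

```bash
python3 - <<'E'
from rel import *
st()
print(rel([.4538,-.3104,.12],down(2.5)))
E
```

```text
t 1.65 p [0.5003 0.0505 0.2197] x [ 0.999  0.051 -0.001] z [-0.001 -0.001 -1.   ] F [ 0.  -0.2 -0.6] w 0.0002 q [-0.66  0.05  0.49  1.8  -0.02  1.29 -0.11]
(array([-2.58, 14.32,  4.  ]), array([0.01, 0.01, 0.08]))
```

Call:
carry_out(commands=[[[255,-2.6,14.3,4.0,0,0,0],[255,-2.6,14.3,4.0,0,0,0],[255,-2.6,14.3,4.0,0,0,0],[255,-2.6,14.3,4.0,0,0,0],[255,-2.6,14.3,4.0,0,0,0],[255,-2.6,14.3,4.0,0,0,0],[255,-2.6,14.3,4.0,0,0,0],[255,-2.6,14.3,4.0,0,0,0],[255,-2.6,14.3,4.0,0,0,0]]])

```text
time: 2.78
ee_pos: [0.4545, -0.3078, 0.1202]
eef_rot: [1.0, 0.027, -0.0, -0.0]
ft_force: [-0.5, 0.3, -1.0]
width: 0.0006
```

```bash
python3 - <<'E'
from rel import *
st()
print(rel([.4538,-.3104,.066],down(2.5)))
i=r.camera_info("wrist"); im=r.camera("wrist"); cv2.imwrite("pics/d_w.png",im)
print(proj(i,[.4538,-.3104,.062]))
im=r.camera("scene"); cv2.imwrite("pics/d_s.png",cv2.resize(im[90:230,160:340],(720,560),interpolation=cv2.INTER_CUBIC))
E
```

```text
t 2.77 p [ 0.4545 -0.3078  0.1202] x [ 0.999  0.054 -0.   ] z [-0.  0. -1.] F [-0.5  0.3 -1. ] w 0.0006 q [-0.15  0.31  0.78  1.82 -0.24  1.11  0.77]
(array([-0.03,  0.1 ,  2.17]), array([-0.  ,  0.  ,  0.12]))
[277.28538533 229.10920753]
```

View pics/d_w.png

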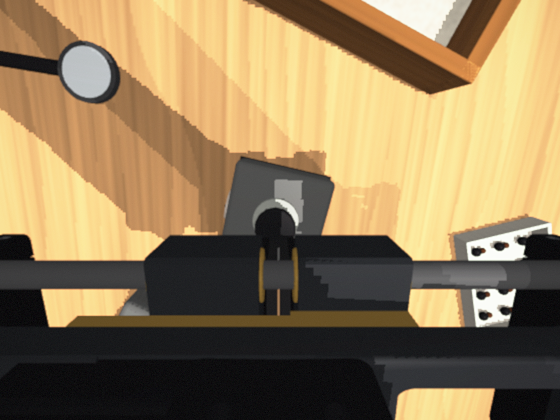

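View pics/d_s.png

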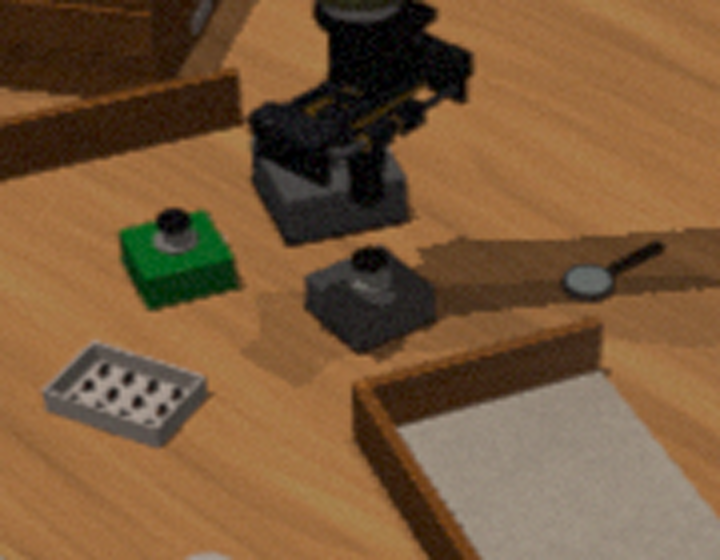

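The fingertips are directly above the small grey timer's plunger: wrist view (275,222), with the projected point at (277,229). Now I press in small steps.

Call:
carry_out(commands=[[[255,0,0.1,1.0,0,0,0],[255,0,0.1,2.0,0,0,0],[255,0,0.1,2.3,0,0,0],[255,0,0.1,2.5,0,0,0],[255,0,0.1,2.6,0,0,0],[255,0,0.1,2.7,0,0,0],[255,0,0.1,2.75,0,0,0],[255,0,0.1,2.8,0,0,0],[255,0,0.1,2.8,0,0,0]]])

```text
time: 4.0
ee_pos: [0.4551, -0.3107, 0.0523]
eef_rot: [1.0, 0.027, 0.001, -0.001]
ft_force: [-7.4, 8.3, 20.6]
width: 0.0008
```

```bash
python3 - <<'E'
from rel import *
st()
E
```

```text
t 4.0 p [ 0.4551 -0.3107  0.0523] x [0.999 0.053 0.002] z [ 0.002  0.001 -1.   ] F [-7.4  8.3 20.6] w 0.0008 q [-0.1   0.41  0.74  1.88 -0.33  0.98  0.84]
```

The plunger is at its stop: TCP z is 52.3 mm and the force 20.6 N, well over the 7 N spring. Next I lift and go to the block.

```bash
python3 - <<'E'
from rel import *
print(rel([.4538,-.3104,.12],down(2.5)),rel([.50,0.03,.22],down(2.5)))
E
```

```text
(array([-0.05, -0.02, -2.71]), array([-0.01, -0.02,  0.11])) (array([  2.53, -13.52,  -6.69]), array([-0.01, -0.02,  0.11]))
```

Call:
carry_out(commands=[[[255,0,0,-1.0,0,0,0],[255,0,0,-3.0,0,0,0],[255,0,0,-5.0,0,0,0],[255,2.5,-13.5,-6.7,0,0,0],[255,2.5,-13.5,-6.7,0,0,0],[255,2.5,-13.5,-6.7,0,0,0],[255,2.5,-13.5,-6.7,0,0,0],[255,2.5,-13.5,-6.7,0,0,0],[255,2.5,-13.5,-6.7,0,0,0],[255,2.5,-13.5,-6.7,0,0,0]]])

```text
time: 5.25
ee_pos: [0.4998, 0.0323, 0.221]
eef_rot: [1.0, 0.029, 0.002, -0.001]
ft_force: [0.4, -0.5, 0.7]
width: 0.0006
```

```bash
python3 - <<'E'
from rel import *
st()
print(rel([.422,.3355,.15],down(2.5)))
im=r.camera("scene"); cv2.imwrite("pics/e_s.png",cv2.resize(im[90:230,160:340],(720,560),interpolation=cv2.INTER_CUBIC))
E
```

```text
t 5.25 p [0.4998 0.0323 0.221 ] x [0.998 0.058 0.003] z [ 0.003  0.002 -1.   ] F [ 0.4 -0.5  0.7] w 0.0006 q [-0.68  0.04  0.55  1.81 -0.02  1.29 -0.07]
(array([ -2.41, -12.29,   2.85]), array([-0.02, -0.04,  0.16]))
```

View pics/e_s.png

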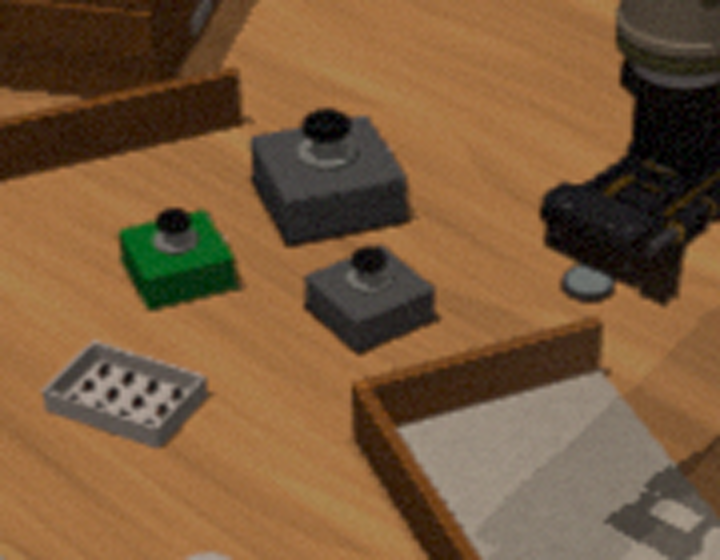

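Call:
carry_out(commands=[[[0,-2.4,-12.3,2.8,0,0,0.1],[0,-2.4,-12.3,2.8,0,0,0.1],[0,-2.4,-12.3,2.8,0,0,0.1],[0,-2.4,-12.3,2.8,0,0,0.1],[0,-2.4,-12.3,2.8,0,0,0.1],[0,-2.4,-12.3,2.8,0,0,0.1],[0,-2.4,-12.3,2.8,0,0,0.1],[0,-2.4,-12.3,2.8,0,0,0.1]]])

```text
time: 6.3
ee_pos: [0.4244, 0.3317, 0.1514]
eef_rot: [1.0, 0.021, 0.002, -0.0]
ft_force: [-0.1, -0.8, 0.5]
width: 0.0725
```

```bash
python3 - <<'E'
from rel import *
st()
print(rel([.422,.3355,.002],down(2.5)))
i=r.camera_info("wrist"); im=r.camera("wrist"); cv2.imwrite("pics/f_w.png",im)
a=np.radians(2.5)
for q in [(-20,-55,24),(-20,55,24),(0,-55,44),(0,55,44),(20,-55,44),(20,55,44)]:
    x,y,z=np.array(q)/1e3; p=[.422+x*np.cos(a)-y*np.sin(a),.3355+x*np.sin(a)+y*np.cos(a),z]; print(q,proj(i,p).round(0))
E
```

```text
t 6.3 p [0.4244 0.3317 0.1514] x [0.999 0.043 0.004] z [ 0.004  0.001 -1.   ] F [-0.1 -0.8  0.5] w 0.0725 q [-1.    0.19  0.28  1.8  -0.06  1.15 -0.66]
(array([-0.11, -0.15,  5.98]), array([-0.01, -0.04, -0.01]))
(-20, -55, 24) [256. 254.]
(-20, 55, 24) [254. 144.]
(0, -55, 44) [276. 262.]
(0, 55, 44) [275. 145.]
(20, -55, 44) [296. 262.]
(20, 55, 44) [298. 145.]
```

View pics/f_w.png

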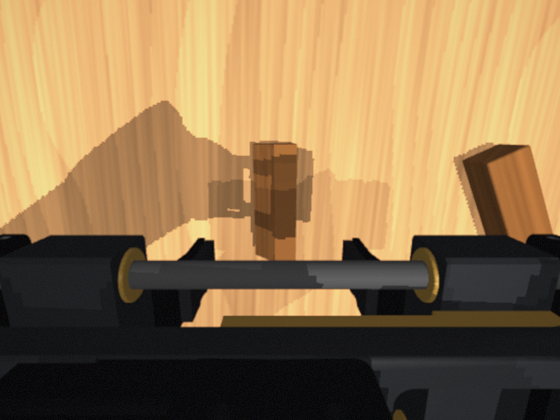

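The wrist view shows the block's far end at (275–297, 145), which matches the prediction. The jaws straddle it, with the bevel towards −x. Next I descend and grip.

Call:
carry_out(commands=[[[0,-0.1,-0.1,2.0,0,0,0],[0,-0.1,-0.15,4.0,0,0,0],[0,-0.1,-0.15,5.0,0,0,0],[0,-0.1,-0.15,5.6,0,0,0],[0,-0.1,-0.15,5.9,0,0,0],[0,-0.1,-0.15,5.9,0,0,0],[255,-0.1,-0.15,5.9,0,0,0],[255,-0.1,-0.15,5.9,0,0,0],[255,-0.1,-0.15,5.9,0,0,0],[255,-0.1,-0.15,5.9,0,0,0],[255,-0.1,-0.15,5.9,0,0,0],[255,-0.1,-0.15,5.9,0,0,0]]], grip_force=25)

```text
time: 7.85
ee_pos: [0.4221, 0.3358, 0.004]
eef_rot: [1.0, 0.022, 0.002, -0.001]
ft_force: [-0.3, -0.0, 2.0]
width: 0.04
```

```bash
python3 - <<'E'
from rel import *
st()
E
```

```text
t 7.85 p [0.4221 0.3358 0.004 ] x [0.999 0.043 0.004] z [ 0.004  0.001 -1.   ] F [-0.3 -0.   2. ] w 0.04 q [-0.97  0.38  0.25  1.92 -0.12  0.85 -0.62]
```

```bash
cat >> rel.py <<'E'
YD=-22.35; _a=np.radians(YD); XH=np.array([np.cos(_a),np.sin(_a)]); YH=np.array([-np.sin(_a),np.cos(_a)]); C=np.array([.5751,-.1849])
def dw(xd,yd,z):
    p=C+(xd-98)/1e3*XH+(yd+118)/1e3*YH; return np.array([*p,z/1e3])
def wd(p): q=np.array(p[:2])-C; return np.round([q@XH*1e3+98,q@YH*1e3-118,p[2]*1e3],1)
E
python3 - <<'E'
from rel import *
print(dw(48,-55,14),dw(78,-63,10))
print(rel([.48,.15,.14],down(YD))); print(rel(dw(48,-55,80),down(YD)))
E
```

```text
[ 0.55281268 -0.1076195   0.014     ] [ 0.57751692 -0.12642643  0.01      ]
(array([ 2.01,  7.52, -5.44]), array([-0.02, -0.04,  4.96]))
(array([ 4.47, 17.94, -3.04]), array([-0.02, -0.04,  4.96]))
```

Call:
carry_out(commands=[[[255,0,0,-1.0,0,0,0],[255,0,0,-3.0,0,0,0],[255,0.5,1.5,-4.5,0,0,1],[255,1.5,4.0,-5.2,0,0,2],[255,2.0,6.0,-5.2,0,0,3],[255,2.5,8.5,-5.2,0,0,4],[255,3.0,11.0,-5.0,0,0,5],[255,3.6,13.5,-5.0,0,0,5],[255,4.0,16.0,-4.5,0,0,5],[255,4.5,17.9,-4.0,0,0,5],[255,4.5,17.9,-3.5,0,0,5],[255,4.5,17.9,-3.5,0,0,5]]])

```text
time: 9.35
ee_pos: [0.5526, -0.1061, 0.0902]
eef_rot: [0.981, -0.195, 0.0, -0.001]
ft_force: [-0.3, 0.8, -1.7]
width: 0.0398
```

```bash
python3 - <<'E'
from rel import *
st(); s=r.read_state(); print(wd(s['ee_pos']))
print(rel(dw(48,-55,14.5),down(YD)))
i=r.camera_info("wrist"); im=r.camera("wrist"); cv2.imwrite("pics/g_w.png",im)
cv2.imwrite("pics/g_t.png",r.camera("top")[150:310,200:400].repeat(3,0).repeat(3,1))
E
```

```text
t 9.35 p [ 0.5526 -0.1061  0.0902] x [ 0.924 -0.383  0.   ] z [ 0.001  0.001 -1.   ] F [-0.3  0.8 -1.7] w 0.0398 q [-0.41  0.35  0.62  1.81 -0.23  1.05 -0.1 ]
[ 47.2 -53.7  90.2]
(array([0.03, 0.06, 3.03]), array([-0.02, -0.  , -0.04]))
```

View pics/g_w.png

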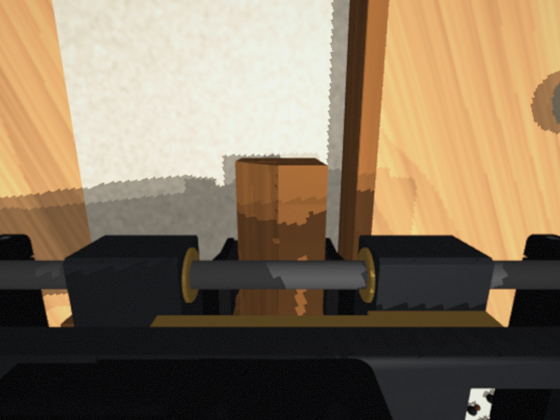

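View pics/g_t.png

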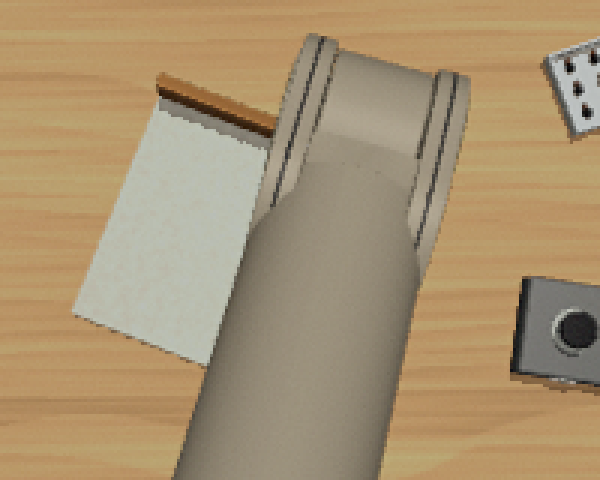

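The block is held with its bevel at wrist-view columns 238–278 and its edge parallel to the long rail. I lower it to the bottom.

Call:
carry_out(commands=[[[255,0,0,1.5,0,0,0],[255,0,0,2.5,0,0,0],[255,0,0,2.8,0,0,0],[255,0,0,2.95,0,0,0],[255,0,0,3.05,0,0,0],[255,0,0,3.05,0,0,0]]])

```text
time: 10.2
ee_pos: [0.5542, -0.1048, 0.0158]
eef_rot: [0.981, -0.194, 0.002, -0.001]
ft_force: [1.0, 0.1, -2.2]
width: 0.0395
```

```bash
python3 - <<'E'
from rel import *
st(); s=r.read_state(); print(wd(s['ee_pos']))
E
```

```text
t 10.2 p [ 0.5542 -0.1048  0.0158] x [ 0.924 -0.381  0.003] z [ 0.004  0.002 -1.   ] F [ 1.   0.1 -2.2] w 0.0395 q [-0.37  0.46  0.58  1.86 -0.31  0.91 -0.04]
[ 48.2 -51.9  15.8]
```

Call:
carry_out(commands=[[[255,0,0.1,0.05,0,0,0],[255,0,0.2,0.1,0,0,0],[255,0,0.3,0.1,0,0,0],[255,0,0.36,0.1,0,0,0],[255,0,0.42,0.1,0,0,0],[255,0,0.46,0.1,0,0,0]]])

```text
time: 10.95
ee_pos: [0.5508, -0.1152, 0.014]
eef_rot: [0.981, -0.194, 0.003, -0.002]
ft_force: [1.4, 2.8, 6.3]
width: 0.0395
```

```bash
python3 - <<'E'
from rel import *
st(); s=r.read_state(); print(wd(s['ee_pos']), 'Fd',(s['ft_force'][:2]@XH).round(1),(s['ft_force'][:2]@YH).round(1))
E
```

```text
t 10.95 p [ 0.5508 -0.1152  0.014 ] x [ 0.925 -0.381  0.005] z [ 0.006  0.002 -1.   ] F [1.4 2.8 6.3] w 0.0395 q [-0.35  0.46  0.58  1.87 -0.31  0.9  -0.01]
[ 49.  -62.8  14. ] Fd 0.2 3.1
```

Call:
carry_out(commands=[[[255,0,0.05,0,0,0,0],[255,0,0.09,0,0,0,0],[255,0,0.13,0,0,0,0],[255,0,0.13,0,0,0,0]]])

```text
time: 11.45
ee_pos: [0.5506, -0.1154, 0.0141]
eef_rot: [0.981, -0.193, 0.003, -0.003]
ft_force: [3.5, 10.4, 2.2]
width: 0.0395
```

```bash
python3 - <<'E'
from rel import *
st(); s=r.read_state(); print(wd(s['ee_pos']), 'Fd',(s['ft_force'][:2]@XH).round(1),(s['ft_force'][:2]@YH).round(1))
E
```

```text
t 11.45 p [ 0.5506 -0.1154  0.0141] x [ 0.925 -0.379  0.005] z [ 0.007  0.005 -1.   ] F [ 3.5 10.4  2.2] w 0.0395 q [-0.35  0.45  0.58  1.87 -0.32  0.9  -0.01]
[ 48.9 -63.   14.1] Fd -0.8 11.0
```

The block is flat on the bottom, and its end is against the short rail: 11 N with no further motion at yd = −63. I release it with a small opening and lift.

Call:
carry_out(commands=[[[105,0,0,0,0,0,0],[105,0,0,0,0,0,0],[105,0,0,0,0,0,0],[105,0,0,-0.3,0,0,0],[105,0,0,-1.0,0,0,0],[105,0,0,-2.0,0,0,0],[105,0,0,-3.0,0,0,0],[255,-1.0,0,-3.0,0,0,0],[255,-1.8,0,-3.0,0,0,0],[255,-1.8,0,-3.0,0,0,0]]])

```text
time: 12.7
ee_pos: [0.5081, -0.0983, 0.09]
eef_rot: [0.981, -0.193, 0.004, -0.004]
ft_force: [0.8, 0.2, 0.7]
width: 0.029
```

```bash
python3 - <<'E'
from rel import *
st(); s=r.read_state(); print(wd(s['ee_pos']))
print(rel(dw(2,-63,16),down(YD)))
i=r.camera_info("wrist"); cv2.imwrite("pics/h_w.png",r.camera("wrist"))
cv2.imwrite("pics/h_s.png",cv2.resize(r.camera("scene")[160:260,230:360],(780,600),interpolation=cv2.INTER_CUBIC))
E
```

```text
t 12.7 p [ 0.5081 -0.0983  0.09  ] x [ 0.926 -0.379  0.005] z [ 0.009  0.007 -1.   ] F [0.8 0.2 0.7] w 0.029 q [-0.46  0.24  0.64  1.93 -0.17  1.02 -0.13]
[  3.1 -63.4  90. ]
(array([-0.06,  0.01,  2.96]), array([-0.11, -0.06,  0.02]))
```

View pics/h_w.png

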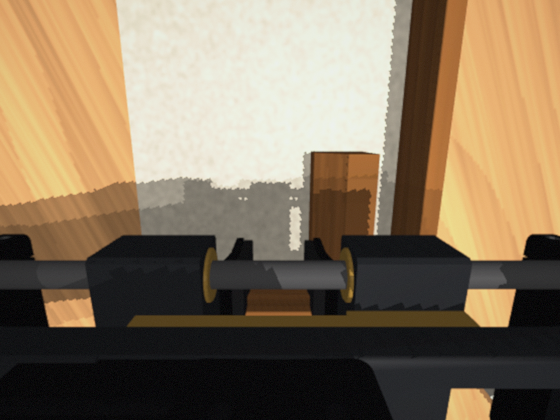

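View pics/h_s.png

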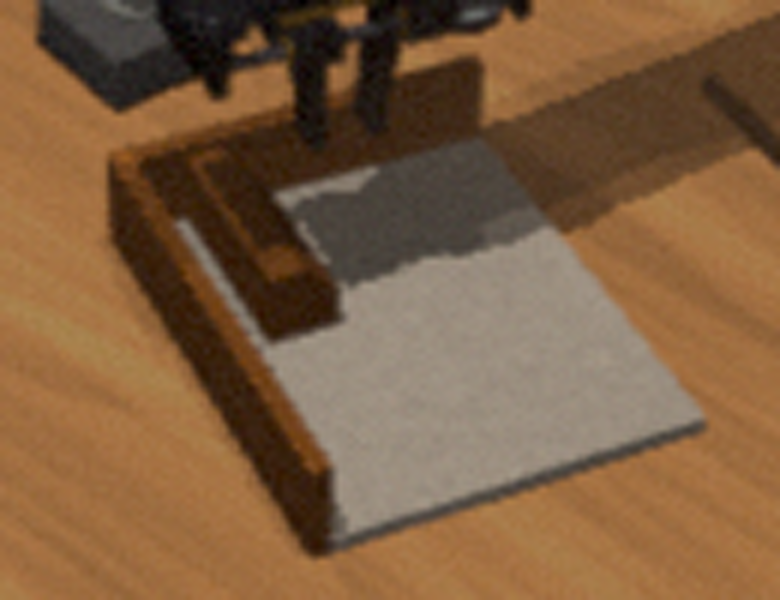

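The block stands in the drawer parallel to the rail, end on the short rail, with about a 29 mm gap to the long rail. The fingers are in front of it. I lower the closed fingers and push it to the long rail.

Call:
carry_out(commands=[[[255,0,0,1.0,0,0,0],[255,0,0,2.0,-0.1,0,0],[255,0,0,2.6,-0.1,0,0],[255,0,0,2.88,-0.1,0,0],[255,0.3,0,2.88,-0.1,0,0],[255,0.5,0,2.88,-0.1,0,0],[255,0.7,0,2.88,-0.1,0,0],[255,0.9,0,2.88,-0.1,0,0],[255,1.1,0,2.88,-0.1,0,0],[255,1.3,0,2.88,-0.1,0,0],[255,1.4,0,2.88,-0.1,0,0]]])

```text
time: 14.18
ee_pos: [0.5427, -0.1118, 0.0181]
eef_rot: [0.981, -0.193, 0.003, 0.001]
ft_force: [-0.5, 0.4, 1.2]
width: 0.0009
```

```bash
cat >> rel.py <<'E'
def fd():
    s=r.read_state(); f=s['ft_force']; print('D',wd(s['ee_pos']),'Fd',np.round([f[:2]@XH,f[:2]@YH,f[2]],1))
E
python3 - <<'E'
from rel import *
st(); fd(); 
E
```

```text
t 14.18 p [ 0.5427 -0.1118  0.0181] x [ 0.925 -0.379  0.006] z [ 0.006 -0.002 -1.   ] F [-0.5  0.4  1.2] w 0.0009 q [-0.37  0.43  0.59  1.89 -0.3   0.9  -0.03]
D [ 40.2 -62.7  18.1] Fd [-0.6  0.2  1.2]
```

Call:
carry_out(commands=[[[255,0.08,0,0,0,0,0],[255,0.16,0,0,0,0,0],[255,0.24,0,0,0,0,0],[255,0.28,0,0,0,0,0]]])

```text
time: 14.68
ee_pos: [0.5492, -0.1145, 0.0181]
eef_rot: [0.981, -0.193, 0.003, 0.001]
ft_force: [-0.8, 0.2, 0.3]
width: 0.0004
```

```bash
python3 - <<'E'
from rel import *
st(); fd(); cv2.imwrite("pics/i_w.png",r.camera("wrist"))
cv2.imwrite("pics/i_s.png",cv2.resize(r.camera("scene")[160:260,230:360],(780,600),interpolation=cv2.INTER_CUBIC))
E
```

```text
t 14.68 p [ 0.5492 -0.1145  0.0181] x [ 0.925 -0.379  0.006] z [ 0.006 -0.003 -1.   ] F [-0.8  0.2  0.3] w 0.0004 q [-0.36  0.45  0.58  1.87 -0.3   0.91 -0.02]
D [ 47.3 -62.7  18.1] Fd [-0.8 -0.2  0.3]
```

View pics/i_s.png

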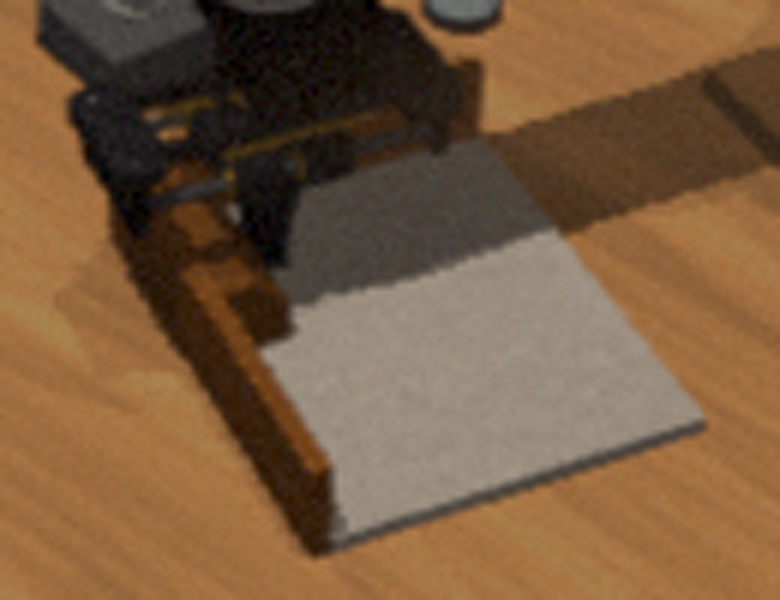

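Call:
carry_out(commands=[[[255,0.06,0,0,0,0,0],[255,0.12,0,0,0,0,0],[255,0.18,0,0,0,0,0],[255,0.18,0,0,0,0,0]]])

```text
time: 15.28
ee_pos: [0.5503, -0.1149, 0.0174]
eef_rot: [0.981, -0.193, -0.0, -0.0]
ft_force: [-13.9, 6.4, 10.1]
width: 0.0004
```

```bash
python3 - <<'E'
from rel import *
fd()
E
```

```text
D [ 48.4 -62.7  17.4] Fd [-15.3   0.7  10.1]
```

The block is seated against the long rail: 15 N with no further motion. I back off, lift, and turn the tool to the 45° push pose.

```bash
python3 - <<'E'
from rel import *
for s in (1,-1):
  print(rel(dw(20,-60,120),push(YD,45,s)))
E
```

```text
(array([-1.14, -0.11, -4.1 ]), array([ -7.05,   7.04, -16.96]))
(array([-1.14, -0.11, -4.1 ]), array([ 7.04,  7.05, 17.  ]))
```

Call:
carry_out(commands=[[[255,-0.3,0,0,0,0,0],[255,-0.8,0,0,0,0,0],[255,-0.8,0,-1.5,0,0,0],[255,-0.8,0,-3.5,0,0,0],[255,-0.8,0,-4.8,0,0,0],[255,-0.8,0,-4.8,0,0,0]]])

```text
time: 16.02
ee_pos: [0.5332, -0.1074, 0.1399]
eef_rot: [0.981, -0.193, 0.002, -0.001]
ft_force: [-0.2, 0.3, -0.7]
width: 0.0004
```

```bash
python3 - <<'E'
from rel import *
st();fd()
for s in (1,-1):
  print(rel(dw(20,-60,130),push(YD,45,s)))
cv2.imwrite("pics/j_w.png",r.camera("wrist"))
cv2.imwrite("pics/j_s.png",cv2.resize(r.camera("scene")[160:260,230:360],(780,600),interpolation=cv2.INTER_CUBIC))
E
```

```text
t 16.02 p [ 0.5332 -0.1074  0.1399] x [ 0.926 -0.379  0.004] z [ 0.004  0.001 -1.   ] F [-0.2  0.3 -0.7] w 0.0004 q [-0.46  0.24  0.66  1.82 -0.16  1.13 -0.13]
D [ 29.8 -62.3 139.9] Fd [-0.3  0.2 -0.7]
(array([-0.39, -0.09,  0.4 ]), array([ -7.03,   6.97, -16.99]))
(array([-0.39, -0.09,  0.4 ]), array([ 6.97,  7.03, 17.  ]))
```

View pics/j_s.png

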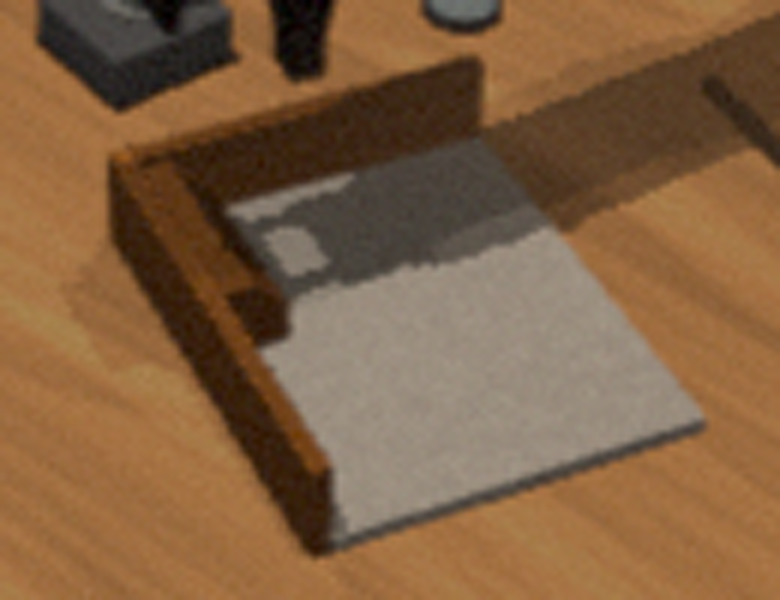

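View pics/j_w.png

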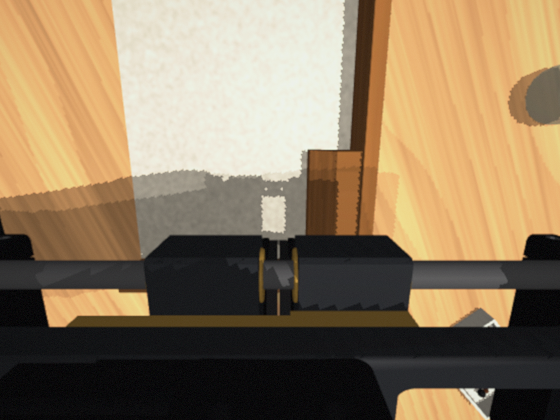

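Call:
carry_out(commands=[[[255,-0.4,0,0,0.7,0.7,1.7],[255,-0.4,0,0,1.4,1.4,3.4],[255,-0.4,0,0,2.1,2.1,5.1],[255,-0.4,0,0,2.8,2.8,6.8],[255,-0.4,0,0,3.5,3.5,8.5],[255,-0.4,0,0,4.2,4.2,10.2]]])

```text
time: 16.88
ee_pos: [0.5214, -0.1029, 0.1359]
eef_rot: [0.77, -0.587, 0.206, -0.139]
ft_force: [-0.6, -0.4, -0.0]
width: 0.0002
```

```bash
python3 - <<'E'
from rel import *
st();fd()
print(rel(dw(20,-61,130),push(YD,45,-1)))
E
```

```text
t 16.88 p [ 0.5214 -0.1029  0.1359] x [ 0.226 -0.962  0.153] z [ 0.48  -0.027 -0.877] F [-0.6 -0.4 -0. ] w 0.0002 q [-0.45 -0.19  0.55  2.27  0.14  0.53 -1.29]
D [ 17.1 -62.6 135.9] Fd [-0.4 -0.5 -0. ]
(array([-0.02, -0.01,  0.27]), array([2.84, 2.82, 6.75]))
```

```bash
python3 - <<'E'
from rel import *
print(rel(dw(40,-62,110),push(YD,45,-1)))
print(rel(dw(40,-62,110),push(YD,38,-1)))
E
```

```text
(array([ 0.35, -0.16,  1.33]), array([2.84, 2.82, 6.75]))
(array([ 0.35, -0.16,  1.33]), array([1.49, 2.4 , 6.9 ]))
```

Call:
carry_out(commands=[[[255,0.1,0,0.5,0.4,0.6,1.7],[255,0.2,-0.1,0.9,0.8,1.2,3.4],[255,0.3,-0.1,1.3,1.2,1.8,5.2],[255,0.35,-0.15,1.3,1.5,2.4,6.9],[255,0.35,-0.15,1.3,1.5,2.4,6.9],[255,0.35,-0.15,1.3,1.5,2.4,6.9]]])

```text
time: 17.62
ee_pos: [0.5394, -0.1152, 0.1143]
eef_rot: [-0.561, 0.763, -0.269, 0.174]
ft_force: [-0.0, -0.2, -0.8]
width: 0.0002
```

```bash
python3 - <<'E'
from rel import *
st();fd()
print(rel(dw(40,-62,72),push(YD,45,-1)))
cv2.imwrite("pics/k_s.png",cv2.resize(r.camera("scene")[100:260,200:400],(750,600),interpolation=cv2.INTER_CUBIC))
E
```

```text
t 17.62 p [ 0.5394 -0.1152  0.1143] x [-0.31  -0.95   0.036] z [ 0.566 -0.215 -0.796] F [-0.  -0.2 -0.8] w 0.0002 q [ 0.2  -0.08 -0.21  2.34  0.68  0.34 -2.47]
D [ 38.5 -67.1 114.3] Fd [ 0.1 -0.2 -0.8]
(array([-0.26,  0.96,  1.39]), array([1.53, 0.25, 0.92]))
```

View pics/k_s.png

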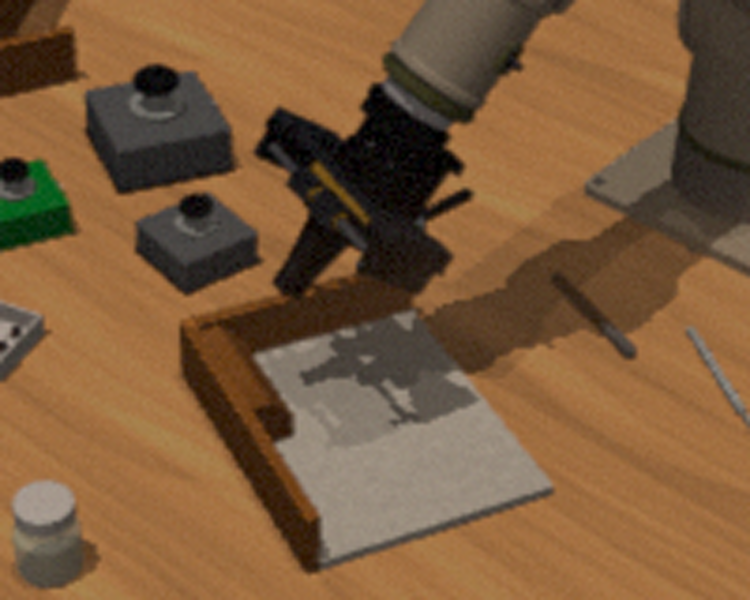

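```bash
python3 - <<'E'
from rel import *
print(rel(dw(40,-63,100),push(YD,30,-1)))
print(rel(dw(40,-63,100),push(YD,30,1)))
E
```

```text
(array([-0.23,  0.29,  0.49]), array([-1.47,  0.11,  0.91]))
(array([-0.23,  0.29,  0.49]), array([ -0.16,  -2.25, -35.02]))
```

Call:
carry_out(commands=[[[255,-0.1,0.1,0.2,-0.7,0,0.4],[255,-0.2,0.3,0.5,-1.5,0.1,0.9],[255,-0.2,0.3,0.5,-1.5,0.1,0.9],[255,-0.2,0.3,0.5,-1.5,0.1,0.9]]])

```text
time: 18.18
ee_pos: [0.5414, -0.1124, 0.099]
eef_rot: [-0.539, 0.802, -0.214, 0.143]
ft_force: [0.3, -0.9, -0.3]
width: 0.0005
```

```bash
python3 - <<'E'
from rel import *
st();fd()
print(rel(dw(45.6,-63,53.4),push(YD,30,-1)))
E
```

```text
t 18.18 p [ 0.5414 -0.1124  0.099 ] x [-0.378 -0.926  0.001] z [ 0.46  -0.189 -0.867] F [ 0.3 -0.9 -0.3] w 0.0005 q [ 0.16 -0.01 -0.16  2.24  0.44  0.46 -2.31]
D [ 39.2 -63.8  99. ] Fd [ 0.6 -0.7 -0.3]
(array([-0.03,  0.69,  1.71]), array([0.03, 0.  , 0.03]))
```

Call:
carry_out(commands=[[[255,0,0.2,0.6,0,0,0],[255,0,0.5,1.2,0,0,0],[255,0,0.7,1.6,0,0,0],[255,0,0.7,1.7,0,0,0],[255,0,0.7,1.7,0,0,0]]])

```text
time: 18.8
ee_pos: [0.5468, -0.1146, 0.0536]
eef_rot: [-0.539, 0.802, -0.214, 0.143]
ft_force: [0.3, -0.6, -0.5]
width: 0.0006
```

```bash
python3 - <<'E'
from rel import *
st();fd()
print(rel(dw(59.8,-63,39.2),push(YD,30,-1)))
cv2.imwrite("pics/l_s.png",cv2.resize(r.camera("scene")[140:260,230:380],(750,600),interpolation=cv2.INTER_CUBIC))
cv2.imwrite("pics/l_w.png",r.camera("wrist"))
E
```

```text
t 18.8 p [ 0.5468 -0.1146  0.0536] x [-0.377 -0.926  0.001] z [ 0.461 -0.189 -0.867] F [ 0.3 -0.6 -0.5] w 0.0006 q [ 0.15  0.09 -0.15  2.26  0.61  0.36 -2.48]
D [ 45.1 -63.7  53.6] Fd [ 0.5 -0.4 -0.5]
(array([-0.03, -0.22,  0.79]), array([0.03, 0.01, 0.04]))
```

View pics/l_s.png

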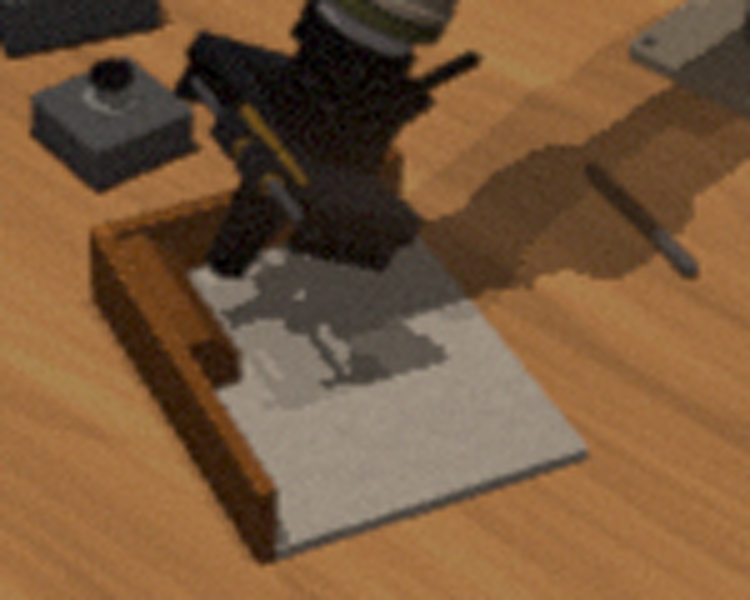

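View pics/l_w.png

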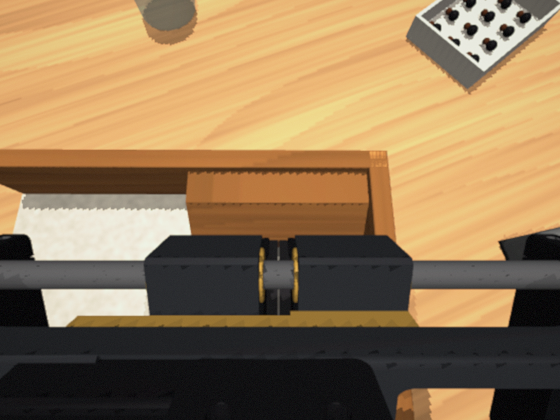

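The wrist view shows the block's top (188–367, 171–205) flush along the long rail and its end at the short rail (col 368). j7 is nearing its limit, so I ease the tilt to 22°, since the push direction stays diagonal anyway.

```bash
python3 - <<'E'
from rel import *
print(rel(dw(49.3,-63,50.3),push(YD,22,-1)))
im=cv2.imread("pics/l_w.png"); cv2.imwrite("pics/l_wc.png",cv2.resize(im[140:240,170:400],(800,348),interpolation=cv2.INTER_CUBIC))
E
```

```text
(array([-0.03, -0.06,  0.21]), array([-1.58,  0.01,  0.03]))
```

View pics/l_wc.png

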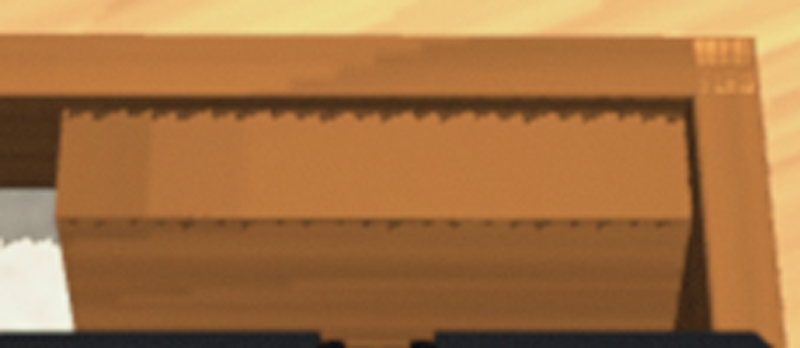

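Call:
carry_out(commands=[[[255,0,-0.05,0.1,-0.8,0,0],[255,0,-0.05,0.2,-1.6,0,0],[255,0,-0.05,0.2,-1.6,0,0],[255,0,-0.05,0.2,-1.6,0,0]]])

```text
time: 19.4
ee_pos: [0.55, -0.1161, 0.0502]
eef_rot: [-0.548, 0.815, -0.158, 0.106]
ft_force: [-0.2, 0.2, -0.4]
width: 0.0001
```

```bash
python3 - <<'E'
from rel import *
st();fd()
print(rel(dw(59.2,-63,40.4),push(YD,22,-1)))
s=r.read_state(); Rc=R.from_quat(s['eef_rot']); print('diag per mm (units)',(Rc.inv().apply([*(XH*.7071),-.7071])*.04).round(4))
E
```

```text
t 19.4 p [ 0.55   -0.1161  0.0502] x [-0.378 -0.926  0.001] z [ 0.346 -0.142 -0.927] F [-0.2  0.2 -0.4] w 0.0001 q [ 0.22  0.15 -0.19  2.14  0.32  0.51 -2.17]
D [ 48.7 -63.9  50.2] Fd [-0.3  0.1 -0.4]
(array([-0.04, -0.24,  0.52]), array([ 0.01, -0.  ,  0.03]))
diag per mm (units) [ 0.     -0.0157  0.0368]
```

Call:
carry_out(commands=[[[255,-0.03,-0.06,0.15,0,0,0],[255,-0.03,-0.12,0.28,0,0,0],[255,-0.03,-0.16,0.37,0,0,0],[255,-0.03,-0.18,0.42,0,0,0],[255,-0.03,-0.2,0.46,0,0,0]]])

```text
time: 20.02
ee_pos: [0.5586, -0.1188, 0.0413]
eef_rot: [-0.548, 0.815, -0.158, 0.106]
ft_force: [-0.4, -0.3, 0.3]
width: 0.0006
```

```bash
python3 - <<'E'
from rel import *
st();fd()
E
```

```text
t 20.02 p [ 0.5586 -0.1188  0.0413] x [-0.378 -0.926  0.001] z [ 0.346 -0.142 -0.927] F [-0.4 -0.3  0.3] w 0.0006 q [ 0.22  0.19 -0.18  2.13  0.34  0.49 -2.18]
D [ 57.6 -63.2  41.3] Fd [-0.3 -0.4  0.3]
```

Call:
carry_out(commands=[[[255,0,-0.015,0.035,0,0,0],[255,0,-0.03,0.07,0,0,0],[255,0,-0.045,0.11,0,0,0]]])

```text
time: 20.4
ee_pos: [0.5599, -0.1194, 0.0398]
eef_rot: [-0.548, 0.815, -0.158, 0.105]
ft_force: [-24.5, 7.3, 31.7]
width: 0.0006
```

```bash
python3 - <<'E'
from rel import *
fd()
E
```

```text
D [ 59.  -63.1  39.8] Fd [-25.4  -2.6  31.7]
```

Contact came up fast, about 40 N along the diagonal, so I ease off now to bring it to 15–20 N.

Call:
carry_out(commands=[[[255,0,-0.004,0.01,0,0,0],[255,0,-0.004,0.01,0,0,0]]])

```text
time: 20.65
ee_pos: [0.5597, -0.1192, 0.0402]
eef_rot: [-0.548, 0.815, -0.158, 0.105]
ft_force: [-12.0, 3.3, 14.3]
width: 0.0007
```

```bash
cat >> rel.py <<'E'
def nf():
    fd(); s=r.read_state(); f=s['ft_force']; print('push',round(float((-(f[:2]@XH)+f[2])*.7071),1),'tang',round(float(((f[:2]@XH)+f[2])*.7071),1))
E
python3 - <<'E'
from rel import *
nf()
E
```

```text
D [ 58.8 -63.1  40.2] Fd [-12.4  -1.5  14.3]
push 18.9 tang 1.4
```

```bash
python3 - <<'E'
from rel import *
im=r.camera("wrist"); nf(); sc=r.camera("scene"); nf()
for k in range(6): r.camera("top"); nf()
cv2.imwrite("pics/m_w.png",cv2.resize(im[130:260,150:420],(800,385),interpolation=cv2.INTER_CUBIC))
cv2.imwrite("pics/m_s.png",cv2.resize(sc[140:260,230:380],(750,600),interpolation=cv2.INTER_CUBIC)); st()
E
```

```text
D [ 58.8 -63.2  40.2] Fd [-12.6  -0.8  14.2]
push 18.9 tang 1.1
D [ 58.8 -63.1  40.2] Fd [-12.4  -1.1  14.8]
push 19.2 tang 1.7
D [ 58.8 -63.1  40.1] Fd [-12.2  -2.1  15.6]
push 19.7 tang 2.4
D [ 58.8 -63.2  40.1] Fd [-12.2  -0.7  14.9]
push 19.1 tang 1.9
D [ 58.8 -63.1  40.1] Fd [-12.3  -1.2  14.1]
push 18.7 tang 1.3
D [ 58.8 -63.1  40.1] Fd [-12.   -0.7  14.2]
push 18.5 tang 1.5
D [ 58.8 -63.1  40.2] Fd [-11.9   0.   15.2]
push 19.2 tang 2.3
D [ 58.8 -63.1  40.2] Fd [-11.8  -1.5  15.2]
push 19.1 tang 2.4
t 21.05 p [ 0.5597 -0.1192  0.0402] x [-0.378 -0.926  0.003] z [ 0.344 -0.143 -0.928] F [-11.5   3.1  15.2] w 0.0003 q [ 0.22  0.19 -0.18  2.13  0.34  0.49 -2.18]
```

View pics/m_w.png

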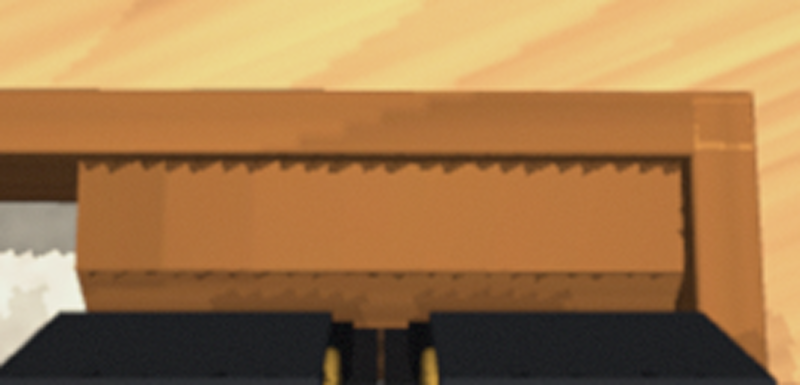

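View pics/m_s.png

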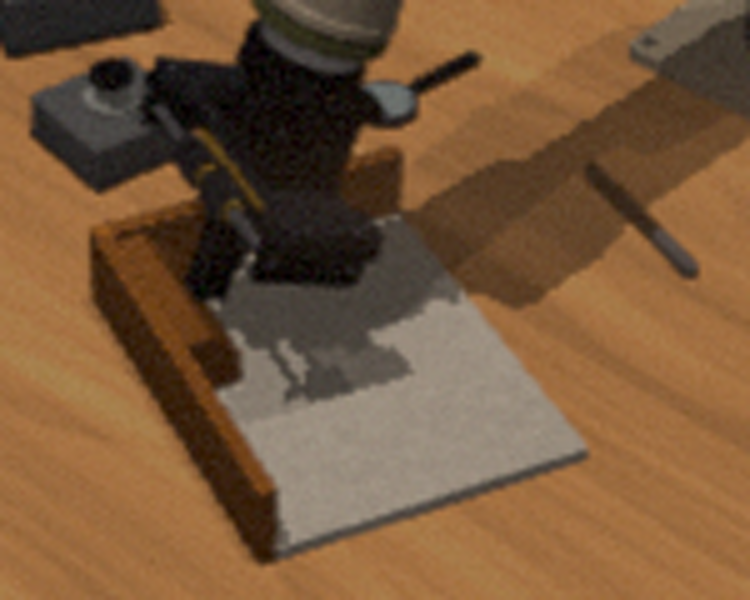

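The push holds steady at about 19 N. Before handing in, I check numerically in the wrist view that the block's end really meets the short rail.

```bash
python3 - <<'E'
from rel import *
i=r.camera_info("wrist")
w=lambda x,y,z: proj(i,dw(x,y,z)).round(1)
cc=lambda q:((q-[150,130])*[800/270,385/130]).round(0)
for n,p in dict(ridgeR=(78,-118,54),ridgeL=(78,-8,54),backL=(98,-8,54),railcornertop=(98,-118,60),shortrail=(78,-118,60)).items(): print(n,w(*p),cc(w(*p)))
im=cv2.imread("pics/m_w.png"); cv2.imwrite("pics/m_w2.png",cv2.resize(im[130:330,600:800],(800,600),interpolation=cv2.INTER_CUBIC)[:600,:800])
E
```

```text
ridgeR [380.2 219.6] [682. 265.]
ridgeL [175.2 219.2] [ 75. 264.]
backL [176.9 182.7] [ 80. 156.]
railcornertop [382.4 180.6] [689. 150.]
shortrail [384.1 218.4] [694. 262.]
```

View pics/m_w2.png

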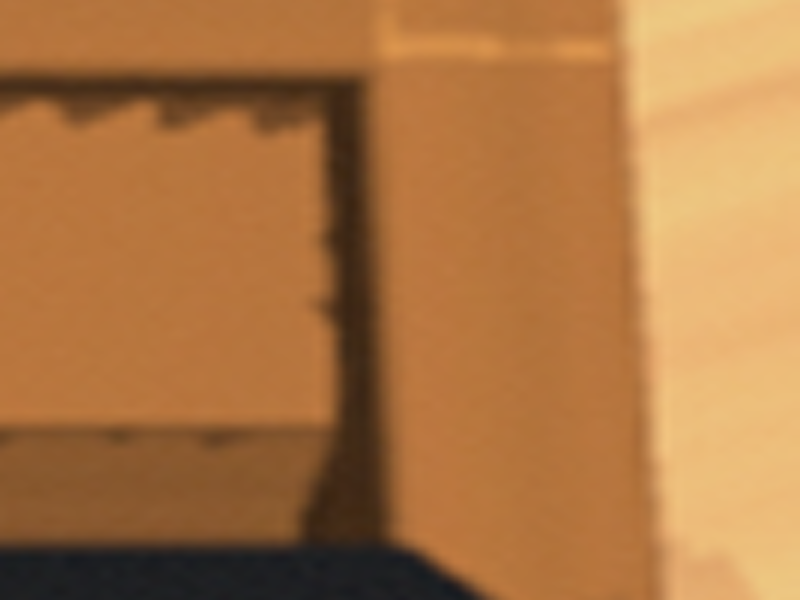

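The end gap measures 13 against 12 crop px predicted, about 0.2 mm, so the block is seated. I trim the force slightly towards mid-range.

Call:
carry_out(commands=[[[255,0,-0.004,0.009,0,0,0],[255,0,-0.004,0.009,0,0,0],[255,0,-0.004,0.009,0,0,0],[255,0,-0.004,0.009,0,0,0]]])

```text
time: 21.55
ee_pos: [0.5595, -0.1192, 0.0403]
eef_rot: [-0.548, 0.815, -0.158, 0.105]
ft_force: [-7.6, 3.1, 9.6]
width: 0.001
```

```bash
python3 - <<'E'
from rel import *
for k in range(5): nf(); r.camera("top")
st()
E
```

```text
D [ 58.6 -63.1  40.3] Fd [-8.3 -0.   9.6]
push 12.6 tang 0.9
D [ 58.7 -63.1  40.3] Fd [-7.8 -1.1 10.2]
push 12.7 tang 1.7
D [ 58.6 -63.2  40.3] Fd [-7.6 -0.6 10.2]
push 12.6 tang 1.9
D [ 58.6 -63.1  40.3] Fd [-8.3 -0.3 10.4]
push 13.2 tang 1.5
D [ 58.6 -63.2  40.3] Fd [-7.8 -0.8  9. ]
push 11.9 tang 0.9
t 21.8 p [ 0.5596 -0.1192  0.0403] x [-0.378 -0.926  0.003] z [ 0.344 -0.143 -0.928] F [-7.5  2.9  9.7] w 0.0005 q [ 0.22  0.19 -0.18  2.13  0.34  0.49 -2.18]
```

Call:
carry_out(commands=[[[255,0,-0.011,0.026,0,0,0],[255,0,-0.011,0.026,0,0,0],[255,0,-0.011,0.026,0,0,0]]])

```text
time: 22.18
ee_pos: [0.5597, -0.1192, 0.0402]
eef_rot: [-0.548, 0.815, -0.158, 0.104]
ft_force: [-9.4, 2.9, 13.5]
width: 0.0007
```

```bash
python3 - <<'E'
from rel import *
for k in range(5): nf(); r.camera("top")
st()
E
```

```text
D [ 58.8 -63.1  40.2] Fd [-9.8 -0.9 13.5]
push 16.5 tang 2.6
D [ 58.7 -63.1  40.2] Fd [-11.    0.1  12.3]
push 16.4 tang 0.9
D [ 58.8 -63.2  40.2] Fd [-10.2  -1.1  12.1]
push 15.8 tang 1.3
D [ 58.7 -63.1  40.2] Fd [-9.6 -0.6 13. ]
push 16.0 tang 2.4
D [ 58.7 -63.2  40.2] Fd [-10.1  -0.1  12.4]
push 15.9 tang 1.6
t 22.43 p [ 0.5596 -0.1192  0.0402] x [-0.378 -0.926  0.003] z [ 0.343 -0.144 -0.928] F [-10.3   2.7  12.8] w 0.0005 q [ 0.22  0.19 -0.18  2.12  0.34  0.49 -2.18]
```

Call:
carry_out(commands=[[[255,0,-0.012,0.028,0,0,0],[255,0,-0.012,0.028,0,0,0],[255,0,-0.012,0.028,0,0,0]]])

```text
time: 22.8
ee_pos: [0.5597, -0.1192, 0.0402]
eef_rot: [-0.548, 0.815, -0.158, 0.104]
ft_force: [-11.4, 3.3, 15.1]
width: 0.0005
```

```bash
python3 - <<'E'
from rel import *
for k in range(8):
    nf(); r.camera("top")
im=r.camera("wrist"); cv2.imwrite("pics/n_w.png",im); cv2.imwrite("pics/n_t.png",r.camera("top")); st()
E
```

```text
D [ 58.8 -63.1  40.2] Fd [-11.8  -1.2  15.1]
push 19.0 tang 2.3
D [ 58.8 -63.1  40.2] Fd [-13.   -0.9  14.6]
push 19.5 tang 1.2
D [ 58.8 -63.1  40.2] Fd [-12.8  -1.2  15.5]
push 20.0 tang 1.9
D [ 58.8 -63.2  40.2] Fd [-11.7  -2.1  14.3]
push 18.4 tang 1.8
D [ 58.8 -63.1  40.2] Fd [-12.5  -0.8  14.2]
push 18.9 tang 1.2
D [ 58.8 -63.2  40.1] Fd [-12.   -1.6  15.3]
push 19.3 tang 2.4
D [ 58.7 -63.1  40.1] Fd [-12.6  -0.4  15.1]
push 19.6 tang 1.7
D [ 58.8 -63.1  40.1] Fd [-12.7  -0.9  14.3]
push 19.1 tang 1.1
t 23.3 p [ 0.5597 -0.1192  0.0402] x [-0.378 -0.926  0.004] z [ 0.343 -0.144 -0.928] F [-12.6   3.3  14.7] w 0.0006 q [ 0.22  0.19 -0.18  2.12  0.34  0.49 -2.18]
```

View pics/n_t.png

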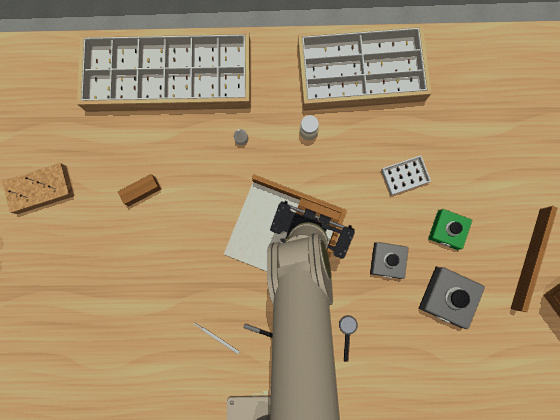

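View pics/n_w.png

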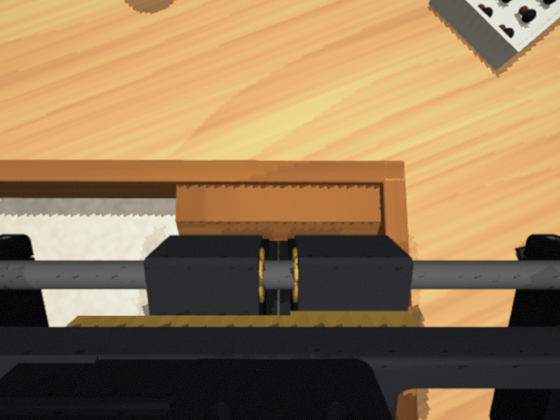

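Call:
carry_out(commands=[[[255,0,-0.01,0.024,0,0,0],[255,0,-0.01,0.024,0,0,0],[255,0,-0.01,0.024,0,0,0]]])

```text
time: 23.68
ee_pos: [0.5597, -0.1192, 0.0402]
eef_rot: [-0.548, 0.815, -0.158, 0.104]
ft_force: [-11.2, 2.8, 14.3]
width: 0.0003
```

```bash
python3 - <<'E'
from rel import *
for k in range(10):
    nf(); r.camera("top")
E
```

```text
D [ 58.8 -63.1  40.2] Fd [-11.5  -1.6  14.3]
push 18.2 tang 2.0
D [ 58.8 -63.1  40.2] Fd [-12.7  -2.1  14.6]
push 19.3 tang 1.3
D [ 58.8 -63.1  40.2] Fd [-11.8  -1.1  14.7]
push 18.8 tang 2.1
D [ 58.8 -63.1  40.2] Fd [-11.5  -1.3  14.2]
push 18.2 tang 1.9
D [ 58.8 -63.1  40.2] Fd [-12.2  -1.1  14.8]
push 19.1 tang 1.9
D [ 58.8 -63.1  40.2] Fd [-12.5  -1.1  14.6]
push 19.1 tang 1.5
D [ 58.8 -63.1  40.2] Fd [-12.7  -1.4  14.3]
push 19.1 tang 1.2
D [ 58.8 -63.1  40.2] Fd [-12.4  -1.4  13.9]
push 18.6 tang 1.0
D [ 58.7 -63.1  40.2] Fd [-12.2  -1.4  14.3]
push 18.7 tang 1.4
D [ 58.8 -63.1  40.2] Fd [-12.4  -1.2  14.4]
push 19.0 tang 1.3
```

Call:
carry_out(commands=[[[255,0,-0.008,0.02,0,0,0],[255,0,-0.008,0.02,0,0,0],[255,0,-0.008,0.02,0,0,0]]])

```text
time: 24.55
ee_pos: [0.5596, -0.1192, 0.0402]
eef_rot: [-0.548, 0.815, -0.158, 0.103]
ft_force: [-11.5, 3.4, 12.0]
width: -0.0
```

```bash
python3 - <<'E'
from rel import *
for k in range(10):
    nf(); r.camera("top")
E
```

```text
D [ 58.7 -63.2  40.2] Fd [-11.9  -1.3  12. ]
push 16.9 tang 0.0
D [ 58.7 -63.1  40.2] Fd [-10.8  -0.9  13.7]
push 17.3 tang 2.1
D [ 58.7 -63.1  40.2] Fd [-11.   -0.9  11.8]
push 16.1 tang 0.6
D [ 58.7 -63.2  40.2] Fd [-10.5  -1.5  13.3]
push 16.8 tang 2.0
D [ 58.7 -63.1  40.2] Fd [-10.5  -1.3  12.2]
push 16.1 tang 1.2
D [ 58.7 -63.1  40.2] Fd [-11.4  -0.8  11.5]
push 16.2 tang 0.1
D [ 58.7 -63.1  40.2] Fd [-10.8  -1.6  12.4]
push 16.4 tang 1.1
D [ 58.7 -63.2  40.2] Fd [-11.6  -0.5  13.1]
push 17.4 tang 1.1
D [ 58.7 -63.1  40.2] Fd [-10.9  -1.4  13.1]
push 17.0 tang 1.6
D [ 58.7 -63.2  40.2] Fd [-10.6  -1.6  12.7]
push 16.5 tang 1.4
```

The push is steady at about 16.7 N. The bystanders sit where they did in the first top view, and the plunger was pressed before the placing. I hand in.

```bash
python3 - <<'E'
from bench import r
print(r.close_job())
E
```

```text
the job is handed in; nothing more can be done
None
```

The job is done and was handed in at about 25 s, with the diagonal push still on the block's bevel.

- **Timer:** I pressed the small grey timer first. Its plunger reached the stop at TCP z 52.3 mm with 20.6 N on it. It sprang back up once released.
- **Placing:** I set the bevelled block on the drawer bottom, slid its end to the short rail until it stopped at 11 N, then pushed its back to the long rail until it stopped at 15 N. The wrist view agreed with the ideal position; the gap at the end was about 0.2 mm.
- **Push:** The last ten readings were 16.1–17.4 N square to the bevel, shared between the long rail and the bottom (about 11 N and 12.6 N), with 0–2 N of sideways force.
- **Bystanders:** In the last top view, the offcut, glue bottle, jar and tray look to be where they started (judged by eye).

**What went differently:**
- **Force:** First contact on the bevel briefly reached about 40 N at the fingertips. Trimming it down then swung between about 12.6 and 20 N before it settled.
- **Tool tilt:** A 45° tilt ran close to the joint limits, so the tool is tilted only 22°. The push force itself is diagonal.

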